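Turn the panel case into a screwdriver case

TASK

The slotted metal case on the bench is wanted for the screwdrivers. Slide every plywood panel up out of its slots and put it in the cardboard bin (inside it, standing or lying as it falls), then pull every screwdriver out of the wooden stand and lay it flat on the floor of the emptied case, and finally set the lid squarely on the case, edges flush all round. Leave the other things on the bench where they are.

Things in the scene. Friction and masses are not known exactly. Their poses are not given: they have to be found in the camera images.
- case: grey metal case, fixed, open top: outside 142 mm (x) by 220 mm (y), 50 high; walls and floor 6 thick. Origin at the centre of its underside, z up. Four cross slots for panels at y = -66, -22, 22, 66 mm between pairs of upright ribs on the long walls; ribs stand 6 mm out of the walls (118 mm clear between facing ribs) up to 45 mm height, slots 9 mm wide
- case_rim (a point): centre of the case's rim, 50 mm above the case's origin, same axes; the lid's origin belongs here
- panel0: plywood panel 126 x 6 x 62 mm, 35 g. Origin at its centre; x along the 126 mm length, y through the 6 mm thickness, z along the 62 mm height (up while in the case). At the start it stands on the case floor in one of four cross slots, top edge 18 mm above the case rim. All panels are alike; may be absent (None)
- panel1: plywood panel 126 x 6 x 62 mm, 35 g. Origin at its centre; x along the 126 mm length, y through the 6 mm thickness, z along the 62 mm height (up while in the case). At the start it stands on the case floor in one of four cross slots, top edge 18 mm above the case rim. All panels are alike; may be absent (None)
- panel2: plywood panel 126 x 6 x 62 mm, 35 g. Origin at its centre; x along the 126 mm length, y through the 6 mm thickness, z along the 62 mm height (up while in the case). At the start it stands on the case floor in one of four cross slots, top edge 18 mm above the case rim. All panels are alike; may be absent (None)
- panel3: plywood panel 126 x 6 x 62 mm, 35 g. Origin at its centre; x along the 126 mm length, y through the 6 mm thickness, z along the 62 mm height (up while in the case). At the start it stands on the case floor in one of four cross slots, top edge 18 mm above the case rim. All panels are alike; may be absent (None)
- bin: open cardboard bin, fixed: outside 160 x 160 mm, 75 mm high, walls and floor 5 mm. Origin at the centre of its underside, z up
- stand: wooden block, fixed, 70 mm (x) by 120 mm (y), 90 mm high, with two 13 mm holes at y = -32.5 and +32.5 mm right through from the top, for the screwdriver shafts. Origin at the centre of its underside; x points roughly away from the robot
- driver0: screwdriver, 90 g: square black handle 24 x 24 x 70 mm, steel shaft 8 mm thick. Origin at the handle centre; z from tip to handle end (handle z -35 to +35, shaft to tip at -115 mm); x, y normal to the handle sides. At first upright in the stand, shaft in a hole, handle resting on the top, origin 125 mm above bench, x roughly along stand x. Lying on a handle side it stays, origin 12 mm up
- driver1: screwdriver, 90 g: square black handle 24 x 24 x 70 mm, steel shaft 8 mm thick. Origin at the handle centre; z from tip to handle end (handle z -35 to +35, shaft to tip at -115 mm); x, y normal to the handle sides. At first upright in the stand, shaft in a hole, handle resting on the top, origin 125 mm above bench, x roughly along stand x. Lying on a handle side it stays, origin 12 mm up
- lid: loose flat grey lid 142 mm (x) by 220 mm (y), 8 mm thick, about 300 g, no lip beneath, with a dark wooden grip on top: 18 mm (x) by 70 mm (y), from 8 to 34 mm above the lid's underside, centred. Origin at the centre of the underside, z up. At the start it lies flat on the bench; on the case it may sit either way round
- glue: bystander: glue bottle 48 mm across, 130 mm high, origin under its centre
- tape: bystander: yellow tape measure 65 x 35 x 60 mm, origin under its centre
- offcut: bystander: wood offcut 90 x 40 x 28 mm, origin under its centre
- can: bystander: can 72 mm across, 90 mm high, origin under its centre
- jar: bystander: glass jar 64 mm across, 85 mm high, origin under its centre
There are look-alikes about, which are no part of the job. Leave any yellow look-alike of the driver0 alone. There is more than one size of the bin; the one meant has the size given above.

How it is judged:
On the way, in this order (a step that is already met when the one before it is completed fails the run):
1. every panel is out of the case ((z of panel0 in the frame of case above 0.085 m or horizontal distance between panel0 and case above 0.16 m) and (z of panel1 in the frame of case above 0.085 m or horizontal distance between panel1 and case above 0.16 m) and (z of panel2 in the frame of case above 0.085 m or horizontal distance between panel2 and case above 0.16 m) and (z of panel3 in the frame of case above 0.085 m or horizontal distance between panel3 and case above 0.16 m)), for 0.1 s.
2. every panel is in the bin and every screwdriver lies flat in the case (x of panel0 in the frame of bin between -0.077 and 0.077 m and y of panel0 in the frame of bin between -0.077 and 0.077 m and z of each of panel0, panel1, panel2, panel3 in the frame of bin below 0.075 m and x of panel1 in the frame of bin between -0.077 and 0.077 m and y of panel1 in the frame of bin between -0.077 and 0.077 m and x of panel2 in the frame of bin between -0.077 and 0.077 m and y of panel2 in the frame of bin between -0.077 and 0.077 m and x of panel3 in the frame of bin between -0.077 and 0.077 m and y of panel3 in the frame of bin between -0.077 and 0.077 m and x of driver0 in the frame of case between -0.062 and 0.062 m and y of driver0 in the frame of case between -0.1 and 0.1 m and z of each of driver0, driver1 in the frame of case below 0.03 m and angle between driver0's own z axis and vertical between 1.4 and 1.74 rad and x of driver1 in the frame of case between -0.062 and 0.062 m and y of driver1 in the frame of case between -0.1 and 0.1 m and angle between driver1's own z axis and vertical between 1.4 and 1.74 rad), for 0.2 s.
At the end, for the whole second after the job is handed in: Every panel is inside the bin (its centre within the walls and less than 75 mm above the bin's underside), every screwdriver lies level (within 10 degrees) on the case floor, the lid lies level on the rim, centred within 6 mm and square within 3.4 degrees, either way round; all at rest (all of step 2 and horizontal distance between lid and case_rim below 0.006 m and angle between the y axis of lid and the y axis of case, either way round below 0.06 rad and angle between lid's own z axis and vertical below 0.05 rad and z of lid in the frame of case_rim between -0.004 and 0.004 m and linear speed of each of panel0, panel1, panel2, panel3, driver0, driver1, lid below 0.03 m/s); the robot touches nothing.
It fails at once if one of the bystanders is pushed more than 50 mm away (distance of any of glue, tape, offcut, can, jar from where it was at the start of the episode above 0.05 m).
Of panel0, panel1, panel2, panel3 only 2 to 4 are there at a start; the rules pass over those that are not, and their reading is None.
At some moment in a run one of lid may be knocked a few centimetres aside while the robot is not near it.
Once in a run the grip may slacken for a moment while it holds something.
It also fails if it takes over 210 s, if anything falls off the work surface, if the arm or the gripper's body presses on something with over 40 N, if the wrist force passes 120 N, or if a joint passes its speed limit or range.

ROBOT

A 6-joint arm with a two-finger parallel gripper is mounted at the origin on the work surface. World frame = base frame: x ahead of the robot, y to its left, z up, the work surface at z = 0. Lengths are in m, angles in rad, forces in N, time in s.
With the tool pointing down it reaches from about 0.375 to 0.925 m from the base axis. Payload 5.7 kg.
Tool frame: the origin (TCP) lies on the centre line of the jaws, within the pads' length; the fingertips stand 14 mm ahead of it and the grasp point (between the pads) lies 5 mm behind it; z points along the fingers, y is the line along which they close (so a half turn about z gives the same grasp; the last joint's range is limited). The gripper opens to 88 mm and grips with 3 to 60 N. Pads are 20 mm wide; open, the fingers measure 115 mm over their backs; the gripper's body (75 mm by 178 mm) begins 61 mm behind the grasp point.
Start: joints at [1.185, 0.359, 1.51, -0, 1.272, -0.115], TCP at [0.16, 0.578, 0.237] pointing down, gripper open.
Joint ranges: [-2.97, 2.97], [-1.01, 2.36], [0.21, 2.38], [-0.96, 4.11], [0.2, 2.71], [-2.98, 2.98]. Speed limits (rad/s): [2.39, 2.39, 3.14, 3.14, 3.14, 3.14].

INTERFACE

Orientations are given as [roll, pitch, yaw] about the fixed x, y, z axes, in that order (R = Rz(yaw) Ry(pitch) Rx(roll)).
In Python, from rig import r gives the robot as it stands.
- The arm moves only by the shell command python3 -m handwheel 'ROWS' [OPENING] [FORCE]. ROWS is JSON, a list of rows, each a list of 2 entries, a list of its own where there are three numbers: the shift along the tool's x, y, z each as a share of 0.15 m, from -1 to 1, then the turn, a rotation vector about the tool's x, y, z each as a share of 30 degrees, from -1 to 1. In form: [[[tx, ty, tz], [wx, wy, wz]], ...]. A call has 1 to 10 rows; each row shifts and turns the commanded pose from where the row before left it, along the tool's axes as they then stand; what a row does not reach is not made up. A row lasts 1/10 s, in which the tool goes at most 50 mm and 8.59 degrees, less where a joint would pass 70% of its speed; a pose out of reach is approached as far as the arm can. A call with a number of a shift or a turn outside -1 to 1 is refused whole. A call with a gripper value outside its range is refused whole. OPENING is the closure, from -1 (fully open) to 1 (shut), set as the call begins (- or left out, the last holds). The fingers move at their own pace and stop on an object; FORCE is the grip in N (left out, the last holds). Time passes only in rows, so rows that do not move let the fingers close. It gives the time, the measured TCP pose, the force, the opening and the grip force at its end, in the units of the state.
- r.sense(): the state, without advancing time (a new reading comes with each control period).
- r.capture(name): name is "side" or "top"; returns the picture (480x640x3 uint8, red, green, blue); there is no depth.
- r.get_calibration(name): a dict with "fx", "fy", "cx", "cy" (pixels), "D" ([k1, k2, p1, p2, k3] as OpenCV has them; the pictures are not rectified), "R" (3x3) and "t" (3): a world point X has camera coordinates R X + t. Camera axes: x right, y down, z forward; pixel columns grow to the right and rows downward; lengths in m; the calibration is good to about 2 mm. A picture is of the moment at which its call begins. get_calibration takes no time and is no camera call.
- r.close_job(): hands the job in; it is judged then, once.
The state is a dict: "t": time; "q": joint angles; "joint_vel": joint speeds; "joint_torque": joint torques, N m; "tool_pos": TCP position; "orientation": TCP orientation; "contact_force": force on the tool from outside, world axes, zero at the start; "wrist_torque": the same for the moment, N m; "width": opening from 0.0 (shut) to 1.0 (fully open); "finger_force": force on a finger pad.
Only numpy, scipy, OpenCV 4.12 (cv2) and the standard library are available. Lean on these libraries where they do the work, as an engineer would, in place of code of your own. Each camera call takes 0.05 s, during which the arm holds its last target. There are 200 camera calls.

## Working session

There is one attempt and no reset: what is moved stays moved. The work goes in short steps, Python scripts to look and compute and a shell command to move; the robot and the scene stay as the last step left them, time stands still between calls to the robot, and variables do not carry over. Pictures are saved under pics/ and viewed, at most 14 in all, crops included, and the job is handed in when it is done.

```bash
ls; mkdir -p pics
python3 - <<'E'
from rig import r
import cv2
for n in("top","side"):
    im=r.capture(n); cv2.imwrite(f"pics/{n}0.png",im[:,:,::-1])
    c=r.get_calibration(n); print(n,c)
print(r.sense())
E
```

```text
pics
top {'fx': 587.4788300396918, 'fy': 587.4788300396918, 'cx': 314.489337038048, 'cy': 236.12814455352094, 'D': array([-0.17157098,  0.        ,  0.        ,  0.        ,  0.        ]), 'R': array([[ 0.02494494, -0.99934795,  0.02610407],
       [-0.98638866, -0.02884994, -0.16187989],
       [ 0.16252744, -0.02171067, -0.98646514]]), 't': array([0.00498992, 0.5079129 , 1.65862949])}
side {'fx': 508.3119913619071, 'fy': 508.3119913619071, 'cx': 323.8181147566194, 'cy': 236.66190205034525, 'D': array([-0.11773682,  0.        ,  0.        ,  0.        ,  0.        ]), 'R': array([[ 0.98952217, -0.14307297, -0.01939089],
       [-0.09045186, -0.50961852, -0.85563276],
       [ 0.11253597,  0.84842152, -0.51722004]]), 't': array([-0.49031277,  0.1451679 ,  1.04615685])}
{'t': 0.1, 'q': array([ 1.18489862e+00,  3.59441951e-01,  1.51132557e+00, -9.29495325e-06,
        1.27250088e+00, -1.15082544e-01]), 'joint_vel': array([ 0.00127147, -0.00162522,  0.00063838,  0.00110803,  0.0030741 ,
       -0.00069452]), 'joint_torque': array([ 2.97840043e-04, -5.16358280e+01, -2.71409458e+01,  6.76401844e-02,
        2.76338041e-02, -1.44011591e-05]), 'tool_pos': array([0.16028184, 0.57756855, 0.23588777]), 'orientation': array([-3.13992697e+00, -1.83602780e-04,  2.87078008e+00]), 'contact_force': array([-0.57807216, -0.44495443, -0.20005098]), 'wrist_torque': array([-0.03474708,  0.00479673, -0.04036148]), 'finger_force': 0.0, 'width': 1.0033735146503941}
```

View pics/top0.png

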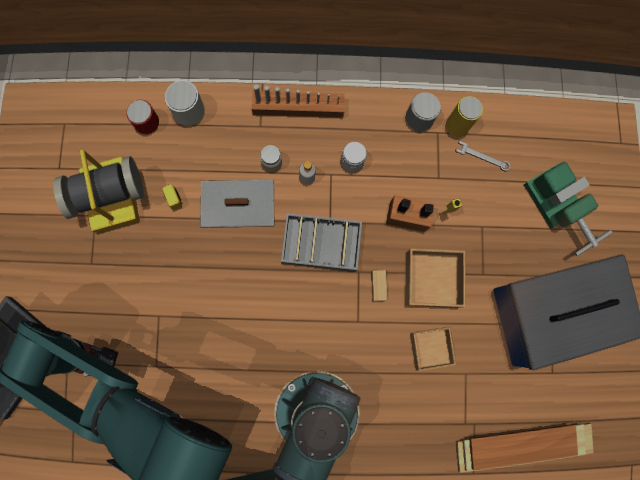

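View pics/side0.png

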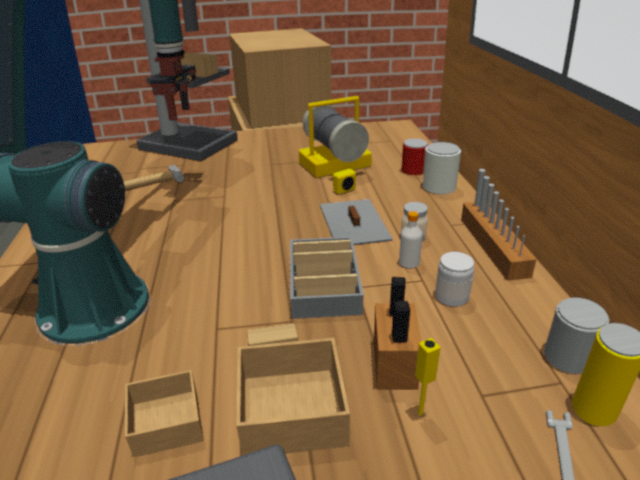

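Seen in the top picture: case (322,243) with about 3 panels (near x = 297, 313 and 345), lid (237,203), stand with two black drivers (404,207)/(427,211). Look-alikes: yellow driver (456,205) is not wanted. Of the bins, large (436,278) and small (433,348), the large one should be the 160 mm one. A close crop will check this.

```bash
cat > h.py <<'E'
import numpy as np, cv2
from rig import r
C={n:r.get_calibration(n) for n in("top","side")}
def K(c): return np.array([[c["fx"],0,c["cx"]],[0,c["fy"],c["cy"]],[0,0,1.]])
def ray(n,uv):
    c=C[n];p=cv2.undistortPoints(np.array(uv,float).reshape(-1,1,2),K(c),c["D"]).reshape(-1,2)
    d=np.c_[p,np.ones(len(p))]@c["R"]; return -c["R"].T@c["t"],d
def plane(n,uv,z):
    o,d=ray(n,uv); return o+d*((z-o[2])/d[:,2])[:,None]
def proj(n,X):
    c=C[n]; return cv2.projectPoints(np.array(X,float).reshape(-1,1,3),cv2.Rodrigues(c["R"])[0],c["t"],K(c),c["D"])[0].reshape(-1,2)
def crop(n,im,x0,y0,w,h,name,s):
    cv2.imwrite(f"pics/{name}.png",cv2.resize(im[y0:y0+h,x0:x0+w,::-1],None,fx=s,fy=s,interpolation=cv2.INTER_CUBIC))
E
python3 - <<'E'
from h import *
im=r.capture("top"); np.save("top0.npy",im)
crop("top",im,275,190,200,150,"c1",4)
s=r.capture("side"); np.save("side0.npy",s)
crop("side",s,230,230,220,220,"c2",2.7)
hsv=cv2.cvtColor(im,cv2.COLOR_RGB2HSV)
for p in [(237,190),(320,230),(236,202),(297,240),(405,206),(440,275),(300,190)]: print(p,im[p[1],p[0]],hsv[p[1],p[0]])
E
```

```text
(237, 190) [131 132 131] [ 60   2 132]
(320, 230) [111 113 112] [ 75   5 113]
(236, 202) [83 52 34] [ 11 151  83]
(297, 240) [123 125 122] [ 50   6 125]
(405, 206) [35 34 35] [150   7  35]
(440, 275) [175 138  94] [ 16 118 175]
(300, 190) [161 114  78] [ 13 131 161]
```

View pics/c1.png

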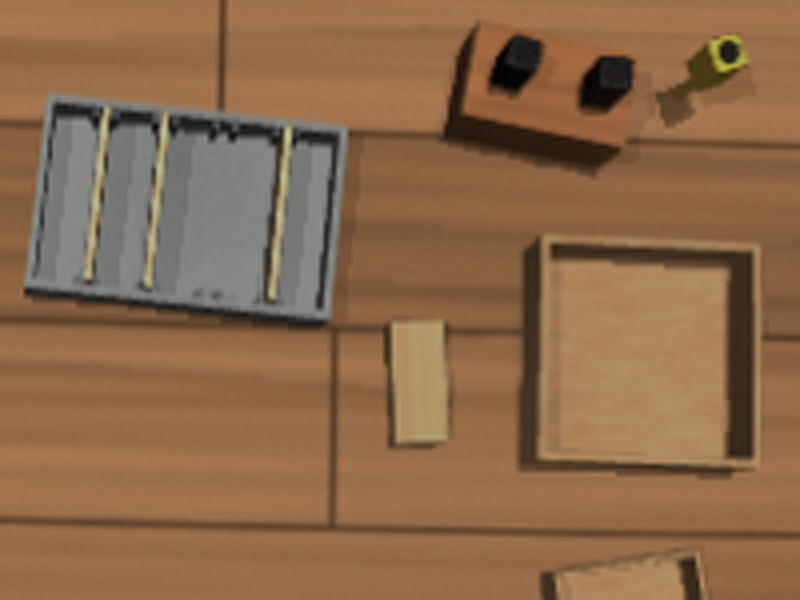

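View pics/c2.png

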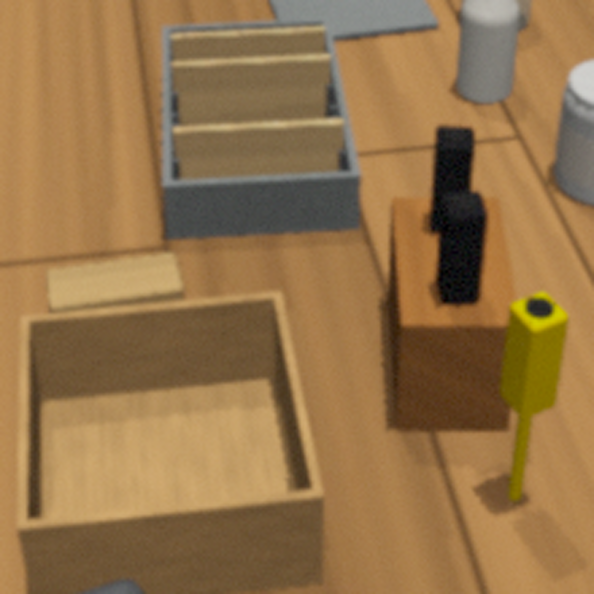

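The crop confirms 3 panels, at slots y = +66, +22 and -66. The offcut is at crop (418,382), two black drivers stand in the stand, and the yellow one is free-standing on its own. Next I'll measure the corners.

```bash
cat > m.py <<'E'
from h import *
def rect(P,name,lx,ly):
    # long side / fit
    (c,wh,a)=cv2.minAreaRect((P[:,:2]*1000).astype(np.float32)); B=cv2.boxPoints((c,wh,a))
    e=B[1]-B[0],B[2]-B[1]; e=max(e,key=np.linalg.norm); an=np.degrees(np.arctan2(e[1],e[0]))
    print(name,np.round(np.array(c),1),np.round(wh,1),"long axis deg",round((an)%180,2), "mean",np.round(P.mean(0)*1000,1))
E
python3 - <<'E'
from m import *
im=np.load("top0.npy")
f=lambda L:(np.array(L,float)+.5)/4-.5+np.array([275,190])
g=lambda L:(np.array(L,float)+.5)/2.7-.5+np.array([230,230])
def edges(n,P):
    for i in range(4):
        d=(P[(i+1)%4]-P[i])[:2]*1000; print("  ",round(np.linalg.norm(d),1),round(np.degrees(np.arctan2(d[1],d[0])),2),end="")
    print()
for n,L,z in [("case",[(49,95),(347,125),(330,323),(25,290)],.05),("bin",[(541,235),(760,245),(758,467),(538,460)],.075),("stand",[(480,22),(635,55),(622,150),(460,115)],.09)]:
    P=plane("top",f(L),z); rect(P,n,0,0); edges(n,P)
bs=plane("side",g([(25,320),(283,295),(322,493),(22,523)]),.075); rect(bs,"bin side",0,0)
P=plane("side",g([(165,27),(326,22),(356,178),(165,182)]),.05); rect(P,"case side",0,0)
# panels top edge z=.068
for L in [[(107,108),(90,280)],[(165,113),(149,287)],[(289,127),(272,298)]]:
    print("panel",np.round(plane("top",f(L),.068)*1000,1).tolist())
# lid by mask, underside plane ~ top at .008
hsv=cv2.cvtColor(im,cv2.COLOR_RGB2HSV); m=((hsv[...,1]<40)&(hsv[...,2]>80)).astype(np.uint8)
m[:,:190]=0;m[:,282:]=0;m[:170]=0;m[240:]=0
c=max(cv2.findContours(m,0,2)[0],key=cv2.contourArea)[:,0]; rect(plane("top",cv2.convexHull(c)[:,0],.008),"lid",0,0)
h=(hsv[...,2]<110)&(hsv[...,1]>80); h[:,:215]=0;h[:,260:]=0;h[:190]=0;h[215:]=0
ys,xs=np.nonzero(h); print("grip",xs.mean(),ys.mean(),plane("top",[(xs.mean(),ys.mean())],.03))
# driver tops triangulate
def tri(a,b):
    o1,d1=ray("top",a);o2,d2=ray("side",b);d1=d1[0];d2=d2[0]
    s=np.linalg.lstsq(np.c_[d1,-d2],o2-o1,rcond=None)[0]; return (o1+d1*s[0]+o2+d2*s[1])/2,np.linalg.norm(o1+d1*s[0]-o2-d2*s[1])
for a,b in [((525,47),(455,133)),((617,70),(462,203))]:
    print("drv",plane("top",f([a]),.16),tri(f([a]),g([b])))
E
```

```text
case [490.6  -1.4] [219.3 144.9] long axis deg 85.88 mean [491.  -2.  50.]
   217.0 -94.12   144.9 175.88   219.3 85.38   143.0 -5.02
bin [ 393.2 -331.9] [160.1 160. ] long axis deg 88.95 mean [ 393.4 -332.2   75. ]
   160.1 -91.05   159.3 178.87   158.7 89.22   160.0 -0.63
stand [ 580.7 -257.2] [118.8  70.4] long axis deg 79.47 mean [ 580.6 -256.9   90. ]
   114.5 -100.25   70.4 171.68   118.8 79.47   69.8 -11.84
bin side [ 396.3 -334.3] [154.1 158.1] long axis deg 178.43 mean [ 396.6 -334.6   75. ]
case side [494.4  -5.4] [219.5 136.6] long axis deg 84.93 mean [494.4  -4.7  50. ]
panel [[558.7, 58.3, 68.0], [434.4, 66.8, 68.0]]
panel [[556.3, 16.7, 68.0], [430.6, 24.9, 68.0]]
panel [[548.7, -72.4, 68.0], [425.2, -62.3, 68.0]]
lid [606.8 252.4] [140.5 217.3] long axis deg 91.95 mean [609.5 252.7   8. ]
grip 236.08029197080293 201.4817518248175 [[0.60597492 0.25174002 0.03      ]]
drv [[ 0.59182486 -0.22660452  0.16      ]] (array([ 0.59094273, -0.22638533,  0.16052247]), np.float64(0.0014948836367199812))
drv [[ 0.57785901 -0.29054065  0.16      ]] (array([ 0.57752858, -0.29073904,  0.1586261 ]), np.float64(0.0012507057009146683))
```

```bash
cat > plan.py <<'E'
# usage: plan.py x y z yawdeg [tool-pose is pointing down] -> turn (tool z share), then shift shares in turned tool axes
import sys
from h import *
from scipy.spatial.transform import Rotation as Ro
def plan(x,y,z,yaw,roll=180,pitch=0):
    s=r.sense(); R0=Ro.from_euler("xyz",s["orientation"]); R1=Ro.from_euler("xyz",[roll,pitch,yaw],degrees=True)
    w=np.degrees((R0.inv()*R1).as_rotvec())/30; d=R1.inv().apply(np.array([x,y,z])-s["tool_pos"])/.15
    print("turn",np.round(w,3),"shift",np.round(d,3),"| pos",np.round(s["tool_pos"],4),"yaw",round(np.degrees(s["orientation"][2]),1),"w",round(s["width"]*88,1),"F",np.round(s["contact_force"],1),"t",round(s["t"],1))
if __name__=="__main__": plan(*map(float,sys.argv[1:]))
E
python3 plan.py .4967 .0632 .15 175.4
```

```text
turn [-0.002 -0.    -0.364] shift [-2.51  -3.24   0.574] | pos [0.1603 0.5778 0.2361] yaw 164.5 w 88.0 F [0.3 1.6 0.3] t 0.2
```

```bash
python3 -m handwheel '[[[0,0,0],[0,0,-0.182]],[[0,0,0],[0,0,-0.182]],[[-0.19,-0.245,0],[0,0,0]],[[-0.19,-0.245,0],[0,0,0]],[[-0.19,-0.245,0],[0,0,0]],[[-0.19,-0.245,0],[0,0,0]],[[-0.19,-0.245,0],[0,0,0]],[[-0.19,-0.245,0],[0,0,0]],[[-0.19,-0.245,0],[0,0,0]],[[-0.19,-0.245,0],[0,0,0]]]' 0.32; python3 plan.py .4967 .0632 .15 175.4
```

```text
t: 1.2
tool_pos: [0.3648, 0.2651, 0.2367]
orientation: [3.141, 0.0, 3.062]
contact_force: [-0.3, 0.8, -0.6]
width: 0.339
finger_force: 0.0
turn [0.    0.    0.001] shift [-0.984 -1.271  0.578] | pos [0.3648 0.2651 0.2367] yaw 175.4 w 29.8 F [-0.3  0.8 -0.6] t 1.2
```

```bash
python3 -m handwheel '[[[-0.164,-0.212,0.08],[0,0,0]],[[-0.164,-0.212,0.08],[0,0,0]],[[-0.164,-0.212,0.08],[0,0,0]],[[-0.164,-0.212,0.08],[0,0,0]],[[-0.164,-0.212,0.08],[0,0,0]],[[-0.164,-0.212,0.178],[0,0,0]],[[0,0,0],[0,0,0]],[[0,0,0],[0,0,0]]]'; python3 plan.py .4967 .0632 .058 175.4
```

```text
t: 2.0
tool_pos: [0.4955, 0.0642, 0.1492]
orientation: [3.142, -0.002, 3.059]
contact_force: [0.5, 0.2, -0.1]
width: 0.339
finger_force: 0.0
turn [ 0.    -0.005 -0.004] shift [-0.008 -0.006  0.608] | pos [0.4955 0.0642 0.1492] yaw 175.3 w 29.8 F [ 0.5  0.2 -0.1] t 2.0
```

Descend, close, and check the grip before lifting.

```bash
python3 -m handwheel '[[[-0.008,-0.006,0.2],[0,0,0]],[[0,0,0.2],[0,0,0]],[[0,0,0.208],[0,0,0]],[[0,0,0],[0,0,0]],[[0,0,0],[0,0,0]]]'; python3 -m handwheel '[[[0,0,0],[0,0,0]],[[0,0,0],[0,0,0]],[[0,0,0],[0,0,0]],[[0,0,0],[0,0,0]],[[0,0,0],[0,0,0]]]' 1 25
```

```text
t: 2.5
tool_pos: [0.4966, 0.0648, 0.0594]
orientation: [-3.142, -0.001, 3.063]
contact_force: [0.6, -0.8, 1.3]
width: 0.34
finger_force: 0.0
t: 3.0
tool_pos: [0.4979, 0.0638, 0.0598]
orientation: [3.141, 0.002, 3.061]
contact_force: [-0.7, 0.8, 7.6]
width: 0.068
finger_force: 25.0
```

```bash
python3 -m handwheel '[[[0,0,-0.1],[0,0,0]],[[0,0,-0.15],[0,0,0]],[[0,0,-0.2],[0,0,0]],[[0,0,-0.2],[0,0,0]],[[0,0,-0.2],[0,0,0]],[[0,0,0],[0,0,0]],[[0,0,0],[0,0,0]]]';python3 plan.py .394 -.298 .18 178
```

```text
t: 3.7
tool_pos: [0.4974, 0.0637, 0.1867]
orientation: [3.142, 0.002, 3.061]
contact_force: [-0.2, -0.8, -0.7]
width: 0.066
finger_force: 25.0
turn [ 0.     0.003 -0.087] shift [ 0.605 -2.434  0.045] | pos [0.4974 0.0637 0.1867] yaw 175.4 w 5.8 F [-0.2 -0.8 -0.7] t 3.7
```

```bash
python3 -m handwheel '[[[0,0,0],[0,0,-0.087]],[[0.067,-0.27,0.005],[0,0,0]],[[0.067,-0.27,0.005],[0,0,0]],[[0.067,-0.27,0.005],[0,0,0]],[[0.067,-0.27,0.005],[0,0,0]],[[0.067,-0.27,0.005],[0,0,0]],[[0.067,-0.27,0.005],[0,0,0]],[[0.067,-0.27,0.005],[0,0,0]],[[0.067,-0.27,0.005],[0,0,0]],[[0.067,-0.27,0.005],[0,0,0]]]';python3 -m handwheel '[[[0,0,0],[0,0,0]],[[0,0,0],[0,0,0]]]';python3 plan.py .394 -.298 .073 178
```

```text
t: 4.7
tool_pos: [0.3924, -0.2981, 0.1778]
orientation: [3.139, -0.002, 3.107]
contact_force: [1.1, 0.0, 0.5]
width: 0.067
finger_force: 25.0
t: 4.9
tool_pos: [0.3929, -0.2971, 0.178]
orientation: [3.139, -0.002, 3.104]
contact_force: [0.3, -0.1, -0.8]
width: 0.069
finger_force: 25.0
turn [ 0.005 -0.004 -0.005] shift [-0.007 -0.006  0.7  ] | pos [ 0.3929 -0.2971  0.178 ] yaw 177.9 w 6.1 F [ 0.3 -0.1 -0.8] t 4.9
```

```bash
python3 -m handwheel '[[[0,0,0.2],[0,0,0]],[[0,0,0.2],[0,0,0]],[[0,0,0.2],[0,0,0]],[[0,0,0.1],[0,0,0]],[[0,0,0],[0,0,0]],[[0,0,0],[0,0,0]]]'; python3 -m handwheel '[[[0,0,0],[0,0,0]],[[0,0,0],[0,0,0]],[[0,0,0],[0,0,0]],[[0,0,0],[0,0,0]],[[0,0,-0.2],[0,0,0]],[[0,0,-0.25],[0,0,0]],[[0,0,-0.25],[0,0,0]],[[0,0,0],[0,0,0]]]' 0.32;python3 plan.py .493 .0207 .15 175.4
```

```text
t: 5.5
tool_pos: [0.3941, -0.2958, 0.0743]
orientation: [3.14, -0.001, 3.108]
contact_force: [0.5, 0.4, -0.3]
width: 0.063
finger_force: 25.0
t: 6.3
tool_pos: [0.3966, -0.2999, 0.1844]
orientation: [-3.135, 0.007, 3.107]
contact_force: [-0.0, 0.0, 0.0]
width: 0.341
finger_force: 0.0
turn [-0.012  0.013  0.087] shift [-0.469  2.182  0.229] | pos [ 0.3966 -0.2999  0.1844] yaw 178.0 w 30.0 F [-0.  0.  0.] t 6.3
```

```bash
python3 -m handwheel '[[[0,0,0],[0,0,0.087]],[[-0.059,0.273,0],[0,0,0]],[[-0.059,0.273,0],[0,0,0]],[[-0.059,0.273,0],[0,0,0]],[[-0.059,0.273,0],[0,0,0]],[[-0.059,0.273,0],[0,0,0]],[[-0.059,0.273,0],[0,0,0]],[[-0.059,0.273,0],[0,0,0]],[[-0.059,0.273,0.2],[0,0,0]],[[0,0,0],[0,0,0]]]'; python3 -m handwheel '[[[0,0,0],[0,0,0]],[[0,0,0],[0,0,0]]]';python3 plan.py .4935 .0207 .058 175.4; python3 -c "
from h import *
im=r.capture('top');cv2.imwrite('pics/t1.png',cv2.resize(im[180:340,260:480,::-1],None,fx=3,fy=3))"
```

```text
t: 7.3
tool_pos: [0.4893, 0.0264, 0.1475]
orientation: [3.14, -0.004, 3.065]
contact_force: [-0.9, -0.0, 0.4]
width: 0.346
finger_force: 0.0
t: 7.5
tool_pos: [0.4904, 0.0216, 0.1504]
orientation: [-3.141, -0.0, 3.061]
contact_force: [-0.3, -0.3, -0.4]
width: 0.338
finger_force: 0.0
turn [-0.001 -0.001 -0.   ] shift [-0.021 -0.004  0.616] | pos [0.4904 0.0216 0.1504] yaw 175.4 w 29.8 F [-0.3 -0.3 -0.4] t 7.5
```

View pics/t1.png

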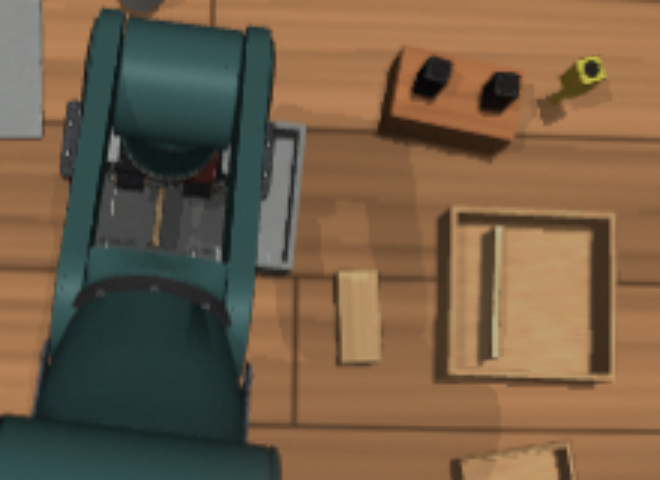

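The first panel stands in the bin at crop (495,290), so I'll take the second.

```bash
python3 -m handwheel '[[[-0.021,-0.004,0.2],[0,0,0]],[[0,0,0.2],[0,0,0]],[[0,0,0.21],[0,0,0]],[[0,0,0],[0,0,0]],[[0,0,0],[0,0,0]]]'; python3 -m handwheel '[[[0,0,0],[0,0,0]],[[0,0,0],[0,0,0]],[[0,0,0],[0,0,0]],[[0,0,0],[0,0,0]],[[0,0,0],[0,0,0]]]' 1 25;python3 -m handwheel '[[[0,0,-0.1],[0,0,0]],[[0,0,-0.15],[0,0,0]],[[0,0,-0.2],[0,0,0]],[[0,0,-0.2],[0,0,0]],[[0,0,-0.2],[0,0,0]],[[0,0,0],[0,0,0]],[[0,0,0],[0,0,0]]]';python3 plan.py .394 -.337 .18 178
```

```text
t: 8.05
tool_pos: [0.4936, 0.0205, 0.0594]
orientation: [-3.141, -0.001, 3.06]
contact_force: [0.5, -0.7, -0.3]
width: 0.34
finger_force: 0.0
t: 8.55
tool_pos: [0.4945, 0.0213, 0.0599]
orientation: [-3.141, 0.002, 3.062]
contact_force: [0.2, -1.1, 6.9]
width: 0.068
finger_force: 25.0
t: 9.25
tool_pos: [0.4939, 0.0215, 0.1869]
orientation: [-3.141, 0.002, 3.062]
contact_force: [-1.0, -0.6, -1.7]
width: 0.065
finger_force: 25.0
turn [-0.     0.003 -0.086] shift [ 0.582 -2.412  0.046] | pos [0.4939 0.0215 0.1869] yaw 175.4 w 5.7 F [-1.  -0.6 -1.7] t 9.2
```

```bash
python3 -m handwheel '[[[0,0,0],[0,0,-0.087]],[[0.065,-0.268,0.005],[0,0,0]],[[0.065,-0.268,0.005],[0,0,0]],[[0.065,-0.268,0.005],[0,0,0]],[[0.065,-0.268,0.005],[0,0,0]],[[0.065,-0.268,0.005],[0,0,0]],[[0.065,-0.268,0.005],[0,0,0]],[[0.065,-0.268,0.005],[0,0,0]],[[0.065,-0.268,0.005],[0,0,0]],[[0.065,-0.268,0.005],[0,0,0]]]';python3 -m handwheel '[[[0,0,0],[0,0,0]],[[0,0,0],[0,0,0]]]';python3 plan.py .394 -.337 .065 178
```

```text
t: 10.25
tool_pos: [0.3918, -0.3376, 0.1778]
orientation: [3.139, -0.002, 3.107]
contact_force: [1.4, 0.1, 0.3]
width: 0.069
finger_force: 25.0
t: 10.45
tool_pos: [0.3923, -0.3367, 0.178]
orientation: [3.139, -0.002, 3.105]
contact_force: [0.4, -0.5, 0.6]
width: 0.065
finger_force: 25.0
turn [ 0.005 -0.004 -0.004] shift [-0.011 -0.002  0.753] | pos [ 0.3923 -0.3367  0.178 ] yaw 177.9 w 5.7 F [ 0.4 -0.5  0.6] t 10.4
```

```bash
python3 -m handwheel '[[[0,0,0.2],[0,0,0]],[[0,0,0.2],[0,0,0]],[[0,0,0.2],[0,0,0]],[[0,0,0.13],[0,0,0]],[[0,0,0],[0,0,0]],[[0,0,0],[0,0,0]]]'; python3 -m handwheel '[[[0,0,0],[0,0,0]],[[0,0,0],[0,0,0]],[[0,0,0],[0,0,0]],[[0,0,0],[0,0,0]],[[0,0,-0.2],[0,0,0]],[[0,0,-0.25],[0,0,0]],[[0,0,-0.25],[0,0,0]],[[0,0,0],[0,0,0]]]' 0.5;python3 plan.py .4866 -.0676 .15 175.4
```

```text
t: 11.05
tool_pos: [0.3934, -0.3354, 0.0699]
orientation: [3.14, -0.001, 3.108]
contact_force: [0.8, -0.0, -0.1]
width: 0.066
finger_force: 25.0
t: 11.85
tool_pos: [0.3958, -0.3398, 0.1802]
orientation: [-3.135, 0.007, 3.107]
contact_force: [-0.8, 0.6, 0.6]
width: 0.248
finger_force: 0.0
turn [-0.013  0.013  0.087] shift [-0.458  1.858  0.201] | pos [ 0.3958 -0.3398  0.1802] yaw 178.0 w 21.8 F [-0.8  0.6  0.6] t 11.8
```

```bash
python3 -m handwheel '[[[0,0,0],[0,0,0.087]],[[-0.065,0.265,0],[0,0,0]],[[-0.065,0.265,0],[0,0,0]],[[-0.065,0.265,0],[0,0,0]],[[-0.065,0.265,0],[0,0,0]],[[-0.065,0.265,0],[0,0,0]],[[-0.065,0.265,0],[0,0,0]],[[-0.065,0.265,0.2],[0,0,0]],[[0,0,0],[0,0,0]],[[0,0,0],[0,0,0]],[[0,0,0],[0,0,0]]]' 0.32 || true; python3 -m handwheel '[[[0,0,0],[0,0,0.087]],[[-0.065,0.265,0],[0,0,0]],[[-0.065,0.265,0],[0,0,0]],[[-0.065,0.265,0],[0,0,0]],[[-0.065,0.265,0],[0,0,0]],[[-0.065,0.265,0],[0,0,0]],[[-0.065,0.265,0],[0,0,0]],[[-0.065,0.265,0.2],[0,0,0]],[[0,0,0],[0,0,0]],[[0,0,0],[0,0,0]]]' 0.32;python3 plan.py .4866 -.0676 .058 175.4
```

```text
t: 12.85
tool_pos: [0.4827, -0.0648, 0.1446]
orientation: [3.142, -0.002, 3.064]
contact_force: [-0.3, -0.9, 0.3]
width: 0.34
finger_force: 0.0
turn [ 0.    -0.005  0.005] shift [-0.027 -0.016  0.577] | pos [ 0.4827 -0.0648  0.1446] yaw 175.5 w 29.9 F [-0.3 -0.9  0.3] t 12.8invalid input at $: expected 1 to 10 rows
```

```bash
python3 -m handwheel '[[[-0.025,-0.016,0.17],[0,0,0]],[[0,0,0.2],[0,0,0]],[[0,0,0.21],[0,0,0]],[[0,0,0],[0,0,0]],[[0,0,0],[0,0,0]]]'; python3 -m handwheel '[[[0,0,0],[0,0,0]],[[0,0,0],[0,0,0]],[[0,0,0],[0,0,0]],[[0,0,0],[0,0,0]],[[0,0,0],[0,0,0]]]' 1 25;python3 -m handwheel '[[[0,0,-0.1],[0,0,0]],[[0,0,-0.15],[0,0,0]],[[0,0,-0.2],[0,0,0]],[[0,0,-0.2],[0,0,0]],[[0,0,-0.2],[0,0,0]],[[0,0,0],[0,0,0]],[[0,0,0],[0,0,0]]]';python3 plan.py .394 -.374 .18 178;python3 -c "
from h import *
im=r.capture('top');cv2.imwrite('pics/t2.png',cv2.resize(im[180:340,260:480,::-1],None,fx=3,fy=3))"
```

```text
t: 13.35
tool_pos: [0.4868, -0.0695, 0.0589]
orientation: [-3.142, -0.001, 3.06]
contact_force: [0.8, -0.1, 0.5]
width: 0.336
finger_force: 0.0
t: 13.85
tool_pos: [0.4879, -0.0682, 0.0595]
orientation: [3.141, 0.002, 3.061]
contact_force: [-0.3, 2.6, 8.5]
width: 0.064
finger_force: 25.0
t: 14.55
tool_pos: [0.4873, -0.0685, 0.1865]
orientation: [-3.141, 0.001, 3.062]
contact_force: [-0.6, 0.2, -0.6]
width: 0.069
finger_force: 25.0
turn [-0.001  0.003 -0.086] shift [ 0.551 -2.057  0.043] | pos [ 0.4873 -0.0685  0.1865] yaw 175.4 w 6.1 F [-0.6  0.2 -0.6] t 14.6
```

View pics/t2.png

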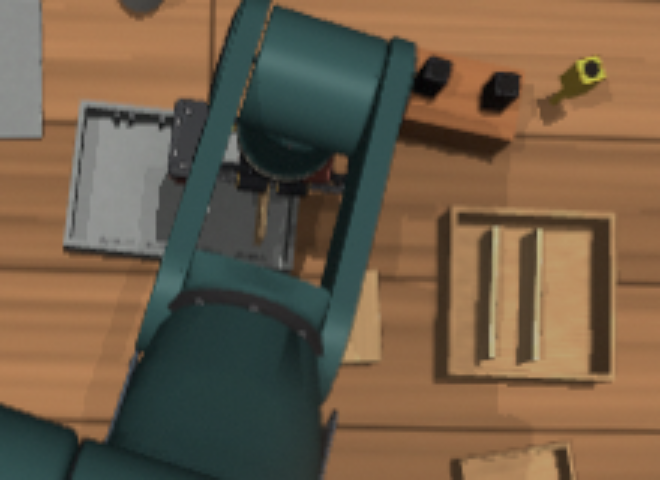

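Two panels stand in the bin at crop x = 493 and 537; the third is in the gripper. I'll carry it over.

```bash
python3 -m handwheel '[[[0,0,0],[0,0,-0.087]],[[0.069,-0.257,0.005],[0,0,0]],[[0.069,-0.257,0.005],[0,0,0]],[[0.069,-0.257,0.005],[0,0,0]],[[0.069,-0.257,0.005],[0,0,0]],[[0.069,-0.257,0.005],[0,0,0]],[[0.069,-0.257,0.005],[0,0,0]],[[0.069,-0.257,0.005],[0,0,0]],[[0.069,-0.257,0.005],[0,0,0]],[[0,0,0],[0,0,0]]]';python3 -m handwheel '[[[0,0,0],[0,0,0]]]';python3 plan.py .394 -.374 .065 178
```

```text
t: 15.6
tool_pos: [0.3921, -0.3778, 0.1784]
orientation: [-3.141, -0.002, 3.103]
contact_force: [0.4, 0.4, 0.3]
width: 0.069
finger_force: 25.0
t: 15.7
tool_pos: [0.3926, -0.3733, 0.1783]
orientation: [3.139, -0.002, 3.105]
contact_force: [0.5, 0.6, -1.1]
width: 0.064
finger_force: 25.0
turn [ 0.006 -0.004 -0.004] shift [-0.01  -0.004  0.755] | pos [ 0.3926 -0.3733  0.1783] yaw 177.9 w 5.6 F [ 0.5  0.6 -1.1] t 15.7
```

```bash
python3 -m handwheel '[[[0,0,0.2],[0,0,0]],[[0,0,0.2],[0,0,0]],[[0,0,0.2],[0,0,0]],[[0,0,0.13],[0,0,0]],[[0,0,0],[0,0,0]],[[0,0,0],[0,0,0]]]'; python3 -m handwheel '[[[0,0,0],[0,0,0]],[[0,0,0],[0,0,0]],[[0,0,0],[0,0,0]],[[0,0,0],[0,0,0]],[[0,0,-0.2],[0,0,0]],[[0,0,-0.25],[0,0,0]],[[0,0,-0.25],[0,0,0]],[[0,0,-0.3],[0,0,0]],[[0,0,-0.3],[0,0,0]],[[0,0,0],[0,0,0]]]' 0.5;python3 plan.py .5 -.15 .27 90; python3 -c "
from h import *
im=r.capture('top');np.save('top1.npy',im);cv2.imwrite('pics/t3.png',cv2.resize(im[160:360,180:480,::-1],None,fx=2.6,fy=2.6));print(r.sense()['q'])"
```

```text
t: 16.3
tool_pos: [0.3937, -0.3722, 0.0703]
orientation: [3.14, -0.001, 3.108]
contact_force: [-0.2, -0.5, 0.3]
width: 0.067
finger_force: 25.0
t: 17.3
tool_pos: [0.3962, -0.3769, 0.2725]
orientation: [-3.132, 0.008, 3.107]
contact_force: [-0.1, 0.0, 0.1]
width: 0.251
finger_force: 0.0
turn [-2.000e-03  2.600e-02  2.934e+00] shift [1.512 0.692 0.017] | pos [ 0.3962 -0.3769  0.2725] yaw 178.0 w 22.1 F [-0.1  0.   0.1] t 17.3
[-8.86744303e-01  2.46632778e-01  1.59082305e+00 -9.99500695e-05
  1.29637544e+00 -2.42276470e+00]
```

View pics/t3.png

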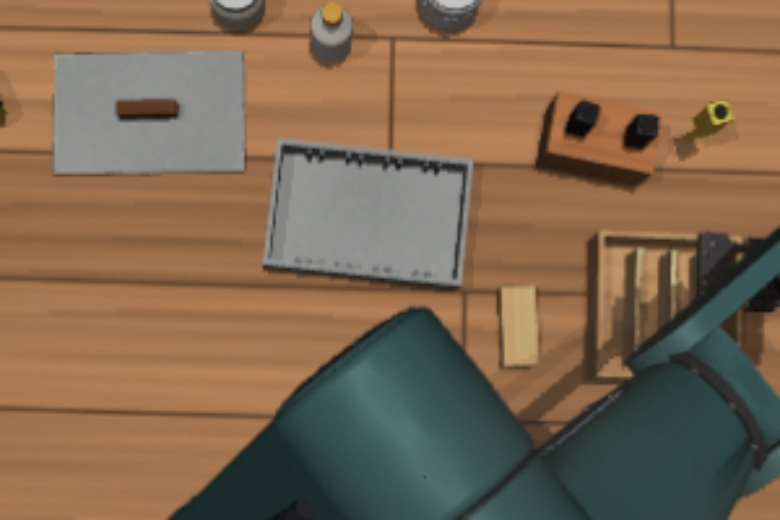

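The case is empty. Next I'll turn the wrist so the jaws close along stand x for the drivers.

```bash
python3 -m handwheel '[[[0,0,0],[0,0,0.28]],[[0,0,0],[0,0,0.28]],[[0,0,0],[0,0,0.28]],[[0,0,0],[0,0,0.28]],[[0,0,0],[0,0,0.28]],[[0,0,0],[0,0,0.28]],[[0,0,0],[0,0,0.28]],[[0,0,0],[0,0,0.28]],[[0,0,0],[0,0,0.28]],[[0,0,0],[0,0,0.28]]]' 0;python3 plan.py .56 -.1 .27 79
```

```text
t: 18.35
tool_pos: [0.3929, -0.3729, 0.2637]
orientation: [-3.14, -0.003, 1.635]
contact_force: [-0.1, 0.6, 0.0]
width: 0.499
finger_force: 0.0
turn [-0.004 -0.004  0.489] shift [ 1.999  0.747 -0.042] | pos [ 0.3929 -0.3729  0.2637] yaw 93.7 w 43.9 F [-0.1  0.6  0. ] t 18.4
```

```bash
python3 -m handwheel '[[[0,0,0],[0,0,0.245]],[[0,0,0],[0,0,0.245]],[[0.25,0.093,-0.005],[0,0,0]],[[0.25,0.093,-0.005],[0,0,0]],[[0.25,0.093,-0.005],[0,0,0]],[[0.25,0.093,-0.005],[0,0,0]],[[0.25,0.093,-0.005],[0,0,0]],[[0.25,0.093,-0.005],[0,0,0]],[[0.25,0.093,-0.005],[0,0,0]],[[0.25,0.093,-0.005],[0,0,0]]]'; python3 -m handwheel '[[[0,0,0],[0,-0.28,0]],[[0,0,0],[0,-0.28,0]],[[0,0,0],[0,-0.28,0]],[[0,0,0],[0,0,0]]]'; python3 -c "
from h import *
s=r.sense();print(s['q'],s['orientation'],s['tool_pos'])"
```

```text
t: 19.35
tool_pos: [0.5585, -0.0979, 0.2698]
orientation: [-3.139, -0.0, 1.384]
contact_force: [0.6, -1.3, 0.1]
width: 0.499
finger_force: 0.0
t: 19.75
tool_pos: [0.5579, -0.0963, 0.2682]
orientation: [-3.135, 0.443, 1.393]
contact_force: [-0.9, 1.0, -0.8]
width: 0.497
finger_force: 0.0
[-0.01829146  0.34944186  1.53505684 -0.44585003  1.36149187  0.2779903 ] [-3.13470565  0.44264617  1.39330477] [ 0.55793224 -0.09627169  0.26820979]
```

Pointing towards -y makes q4 negative, and 45° of tilt still fits within the limit. The approach to driver0 is tilted 45° from the +y side.

```bash
python3 -m handwheel '[[[0,0,0],[0,-0.22,0]],[[0,0,0],[0,-0.22,0]],[[0,0,0],[0,-0.22,0]],[[0,0,0],[0,0,0]]]'; python3 plan.py .6035 -.1606 .1972 79 180 45; python3 -c "
from h import *
print(r.sense()['q'])"
```

```text
t: 20.15
tool_pos: [0.5575, -0.0988, 0.2679]
orientation: [-3.13, 0.786, 1.394]
contact_force: [-0.7, 0.5, -0.0]
width: 0.499
finger_force: 0.0
turn [-0.002  0.     0.021] shift [0.089 0.38  0.578] | pos [ 0.5575 -0.0988  0.2679] yaw 79.9 w 43.9 F [-0.7  0.5 -0. ] t 20.1
[ 0.14164624  0.47002226  1.53365906 -0.73485471  1.48511729  0.52274425]
```

```bash
python3 -m handwheel '[[[0.03,0.127,0.193],[0,0,0.021]],[[0.03,0.127,0.193],[0,0,0]],[[0.03,0.127,0.193],[0,0,0]],[[0,0,0],[0,0,0]],[[0,0,0],[0,0,0]]]'; python3 plan.py .590 -.230 .1265 79 180 45; python3 -c "
from h import *
print(r.sense()['q'])
s=r.capture('side');crop('side',s,300,180,200,200,'s1',3)"
```

```text
t: 20.65
tool_pos: [0.6044, -0.163, 0.2007]
orientation: [3.133, 0.783, 1.367]
contact_force: [0.2, -0.0, -0.4]
width: 0.501
finger_force: 0.0
turn [ 0.    -0.004 -0.016] shift [ 0.027 -0.009  0.673] | pos [ 0.6044 -0.163   0.2007] yaw 78.3 w 44.1 F [ 0.2 -0.  -0.4] t 20.6
[ 0.03426222  0.58574279  1.51080934 -0.78186653  1.3500292   0.53616567]
```

View pics/s1.png

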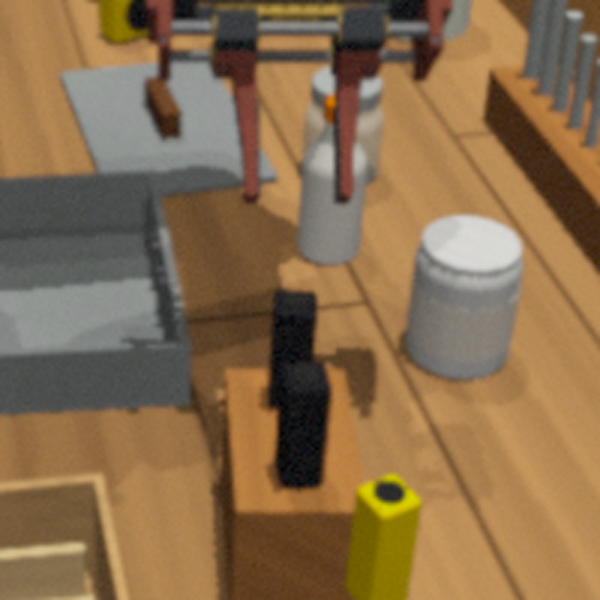

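The fingers are at crop (250,190) and (345,190), in line with driver0's handle (295,300). Going in.

```bash
python3 -m handwheel '[[[0.027,-0.009,0.15],[0,0,-0.016]],[[0,0,0.15],[0,0,0]],[[0,0,0.15],[0,0,0]],[[0,0,0.15],[0,0,0]],[[0,0,0.073],[0,0,0]],[[0,0,0],[0,0,0]],[[0,0,0],[0,0,0]]]'; python3 plan.py .590 -.230 .1265 79 180 45; python3 -m handwheel '[[[0,0,0],[0,0,0]],[[0,0,0],[0,0,0]],[[0,0,0],[0,0,0]],[[0,0,0],[0,0,0]],[[0,0,0],[0,0,0]]]' 1 40; python3 plan.py .590 -.230 .28 79 180 45;python3 -c "
from h import *
print(r.sense()['q'])"
```

```text
t: 21.4
tool_pos: [0.592, -0.2282, 0.1278]
orientation: [3.137, 0.785, 1.379]
contact_force: [-0.3, 0.2, 0.9]
width: 0.498
finger_force: 0.0
turn [ 0.009 -0.001  0.001] shift [-0.004 -0.011  0.016] | pos [ 0.592  -0.2282  0.1278] yaw 79.0 w 43.8 F [-0.3  0.2  0.9] t 21.4
t: 21.9
tool_pos: [0.591, -0.2283, 0.127]
orientation: [3.14, 0.786, 1.381]
contact_force: [-3.4, 4.9, 4.7]
width: 0.272
finger_force: 39.9
turn [0.006 0.001 0.003] shift [-0.73  -0.004 -0.712] | pos [ 0.591  -0.2283  0.127 ] yaw 79.1 w 23.9 F [-3.4  4.9  4.7] t 21.9
[-0.0656147   0.65882024  1.6039738  -0.86424073  1.17604265  0.59677493]
```

```bash
python3 -m handwheel '[[[-0.06,0,-0.06],[0,0,0]],[[-0.1,0,-0.1],[0,0,0]],[[-0.14,0,-0.14],[0,0,0]],[[-0.14,0,-0.14],[0,0,0]],[[-0.14,0,-0.14],[0,0,0]],[[-0.14,0,-0.14],[0,0,0]],[[0,0,0],[0,0,0]],[[0,0,0],[0,0,0]]]';  python3 plan.py .5 -.07 .28 85 180 0;python3 -c "
from h import *
print(r.sense()['q'])"
```

```text
t: 22.7
tool_pos: [0.5918, -0.2286, 0.2801]
orientation: [3.136, 0.785, 1.378]
contact_force: [-0.6, -0.7, -1.8]
width: 0.272
finger_force: 39.9
turn [-0.068  1.498 -0.186] shift [ 1.    -0.702  0.001] | pos [ 0.5918 -0.2286  0.2801] yaw 79.0 w 23.9 F [-0.6 -0.7 -1.8] t 22.7
[-0.06628827  0.4739856   1.49117313 -0.7972934   1.37416516  0.36897191]
```

```bash
python3 -m handwheel '[[[0,0,0],[0,0.27,0]],[[0,0,0],[0,0.27,0]],[[0,0,0],[0,0.27,0]],[[0,0,0],[0,0.27,0]],[[0,0,0],[0,0.27,0]],[[0,0,0],[0,0.27,0]],[[0,0,0],[0,0.27,0]],[[0,0,0],[0,0.27,0]],[[0,0,0],[0,0.27,0]],[[0,0,0],[0,0,0]]]';  python3 plan.py .5132 -.0444 .2 85.4 180 -28;python3 -c "
from h import *
print(r.sense()['q'])"
```

```text
t: 23.7
tool_pos: [0.5893, -0.2316, 0.275]
orientation: [-3.136, -0.491, 1.374]
contact_force: [-1.0, 0.6, -1.8]
width: 0.268
finger_force: 39.9
turn [ 0.094 -0.005 -0.196] shift [ 0.828 -0.606  1.006] | pos [ 0.5893 -0.2316  0.275 ] yaw 78.7 w 23.6 F [-1.   0.6 -1.8] t 23.7
[-0.72506381  0.48831955  1.31031198  0.41663134  1.60778412 -0.57022497]
```

```bash
python3 -m handwheel '[[[0,0,0],[0.094,-0.005,-0.196]],[[0.138,-0.101,0.168],[0,0,0]],[[0.138,-0.101,0.168],[0,0,0]],[[0.138,-0.101,0.168],[0,0,0]],[[0.138,-0.101,0.168],[0,0,0]],[[0.138,-0.101,0.168],[0,0,0]],[[0.138,-0.101,0.168],[0,0,0]],[[0,0,0],[0,0,0]],[[0,0,0],[0,0,0]]]';  python3 plan.py .5132 -.0444 .046 85.4 180 -28;python3 -c "
from h import *
s=r.capture('side');crop('side',s,250,150,200,200,'s2',3)"
```

```text
t: 24.6
tool_pos: [0.5138, -0.0408, 0.2023]
orientation: [3.136, -0.482, 1.501]
contact_force: [-0.1, -1.3, -1.5]
width: 0.271
finger_force: 39.9
turn [0.001 0.013 0.018] shift [-0.511 -0.002  0.909] | pos [ 0.5138 -0.0408  0.2023] yaw 86.0 w 23.8 F [-0.1 -1.3 -1.5] t 24.6
```

View pics/s2.png

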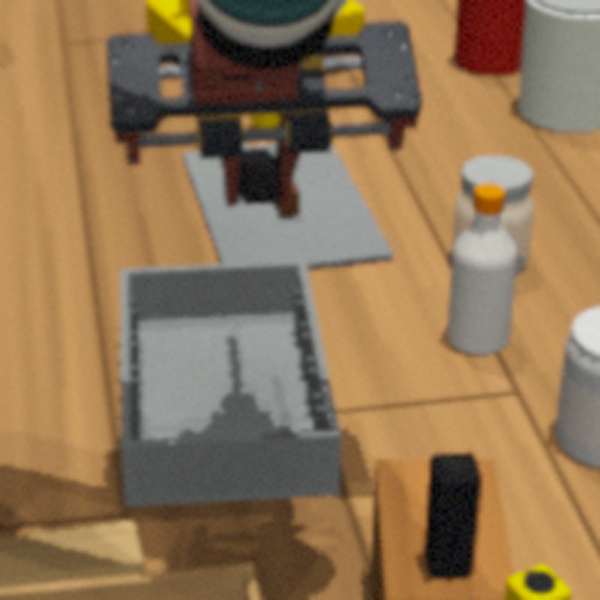

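The handle is held end-on at crop (262,175) over the case, and the shaft's shadow falls on the case floor. I'll lower it.

```bash
python3 -m handwheel '[[[-0.085,0,0.15],[0,0.013,0.018]],[[-0.085,0,0.15],[0,0,0]],[[-0.085,0,0.15],[0,0,0]],[[-0.085,0,0.15],[0,0,0]],[[-0.085,0,0.15],[0,0,0]],[[-0.043,0,0.08],[0,0,0]],[[-0.043,0,0.075],[0,0,0]],[[0,0,0],[0,0,0]],[[0,0,0],[0,0,0]]]';  python3 plan.py .5132 -.0444 .046 85.4 180 -28
```

```text
t: 25.55
tool_pos: [0.5152, -0.0462, 0.0473]
orientation: [3.139, -0.49, 1.489]
contact_force: [-0.4, -1.0, -0.8]
width: 0.271
finger_force: 39.9
turn [ 0.007 -0.003 -0.003] shift [ 0.006 -0.014  0.013] | pos [ 0.5152 -0.0462  0.0473] yaw 85.3 w 23.8 F [-0.4 -1.  -0.8] t 25.6
```

```bash
python3 -m handwheel '[[[0,0,0],[0,0,0]],[[0,0,0],[0,0,0]],[[0,0,0],[0,0,0]],[[0,0,0],[0,0,0]],[[0,0,-0.15],[0,0,0]],[[0,0,-0.2],[0,0,0]],[[0,0,-0.3],[0,0,0]],[[0,0,-0.3],[0,0,0]],[[0,0,-0.3],[0,0,0]],[[0,0,0],[0,0,0]]]' 0.27;  python3 plan.py .5775 -.2907 .24 79 180 45;python3 -c "
from h import *
s=r.capture('side');crop('side',s,220,180,200,200,'s3',3)"
```

```text
t: 26.55
tool_pos: [0.5099, -0.138, 0.2171]
orientation: [3.129, -0.485, 1.491]
contact_force: [-0.3, -0.2, -0.0]
width: 0.358
finger_force: 0.0
turn [ 0.054 -2.424  0.213] shift [-0.754  0.636  0.538] | pos [ 0.5099 -0.138   0.2171] yaw 85.5 w 31.5 F [-0.3 -0.2 -0. ] t 26.6
```

View pics/s3.png

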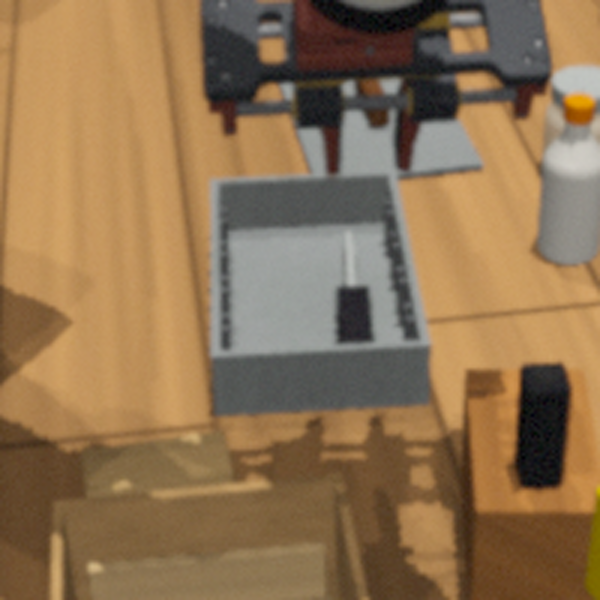

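Driver0 lies flat in the case at crop (352,310), so on to driver1.

```bash
python3 -m handwheel '[[[0,0,0],[0.006,-0.26,0.024]],[[0,0,0],[0.006,-0.26,0.024]],[[0,0,0],[0.006,-0.26,0.024]],[[0,0,0],[0.006,-0.26,0.024]],[[0,0,0],[0.006,-0.26,0.024]],[[0,0,0],[0.006,-0.26,0.024]],[[0,0,0],[0.006,-0.26,0.024]],[[0,0,0],[0.006,-0.26,0.024]],[[0,0,0],[0.006,-0.26,0.024]],[[0,0,0],[0,0,0]]]' 0.0;  python3 plan.py .5897 -.2283 .2006 79 180 42
```

```text
t: 27.6
tool_pos: [0.5054, -0.131, 0.2084]
orientation: [-3.114, 0.739, 1.403]
contact_force: [-0.1, 0.6, -0.1]
width: 0.5
finger_force: 0.0
turn [-0.02   0.012  0.035] shift [-0.359  0.676  0.393] | pos [ 0.5054 -0.131   0.2084] yaw 80.4 w 44.0 F [-0.1  0.6 -0.1] t 27.6
```

```bash
python3 -m handwheel '[[[-0.09,0.169,0.098],[-0.02,0.012,0.035]],[[-0.09,0.169,0.098],[0,0,0]],[[-0.09,0.169,0.098],[0,0,0]],[[-0.09,0.169,0.098],[0,0,0]],[[0,0,0],[0,0,0]],[[0,0,0],[0,0,0]]]';  python3 plan.py .5769 -.294 .1263 79 180 42
```

```text
t: 28.2
tool_pos: [0.5898, -0.2323, 0.2043]
orientation: [3.133, 0.728, 1.365]
contact_force: [-1.1, -0.8, -0.1]
width: 0.502
finger_force: 0.0
turn [-0.001 -0.01  -0.02 ] shift [ 0.036 -0.006  0.667] | pos [ 0.5898 -0.2323  0.2043] yaw 78.2 w 44.2 F [-1.1 -0.8 -0.1] t 28.2
```

```bash
python3 -m handwheel '[[[0.03,-0.006,0.15],[0,-0.01,-0.02]],[[0,0,0.15],[0,0,0]],[[0,0,0.15],[0,0,0]],[[0,0,0.15],[0,0,0]],[[0,0,0.067],[0,0,0]],[[0,0,0],[0,0,0]],[[0,0,0],[0,0,0]]]'; python3 plan.py .5769 -.294 .1263 79 180 42; python3 -m handwheel '[[[0,0,0],[0,0,0]],[[0,0,0],[0,0,0]],[[0,0,0],[0,0,0]],[[0,0,0],[0,0,0]],[[0,0,0],[0,0,0]]]' 1 40; python3 plan.py .5769 -.294 .28 79 180 42
```

```text
t: 28.9
tool_pos: [0.5782, -0.2935, 0.1282]
orientation: [3.139, 0.735, 1.379]
contact_force: [1.1, 0.2, 0.2]
width: 0.499
finger_force: 0.0
turn [0.005 0.004 0.001] shift [ 0.005 -0.008  0.013] | pos [ 0.5782 -0.2935  0.1282] yaw 79.0 w 43.9 F [1.1 0.2 0.2] t 28.9
t: 29.4
tool_pos: [0.5785, -0.2939, 0.1282]
orientation: [3.139, 0.736, 1.379]
contact_force: [-0.5, 1.9, 3.7]
width: 0.28
finger_force: 38.9
turn [ 0.005  0.005 -0.   ] shift [-0.679 -0.011 -0.75 ] | pos [ 0.5785 -0.2939  0.1282] yaw 79.0 w 24.6 F [-0.5  1.9  3.7] t 29.4
```

```bash
python3 -m handwheel '[[[-0.06,0,-0.066],[0,0,0]],[[-0.1,0,-0.11],[0,0,0]],[[-0.13,0,-0.144],[0,0,0]],[[-0.13,0,-0.144],[0,0,0]],[[-0.13,0,-0.144],[0,0,0]],[[-0.13,0,-0.144],[0,0,0]],[[0,0,0],[0,0,0]],[[0,0,0],[0,0,0]]]'; python3 -m handwheel '[[[0,0,0],[0,0.267,0]],[[0,0,0],[0,0.267,0]],[[0,0,0],[0,0.267,0]],[[0,0,0],[0,0.267,0]],[[0,0,0],[0,0.267,0]],[[0,0,0],[0,0.267,0]],[[0,0,0],[0,0.267,0]],[[0,0,0],[0,0.267,0]],[[0,0,0],[0,0.267,0]],[[0,0,0],[0,0,0]]]';  python3 plan.py .4634 -.0404 .2 85.4 180 -30
```

```text
t: 30.2
tool_pos: [0.578, -0.2938, 0.2802]
orientation: [3.138, 0.735, 1.378]
contact_force: [0.3, 0.3, -1.0]
width: 0.281
finger_force: 38.8
t: 31.2
tool_pos: [0.5757, -0.2966, 0.2747]
orientation: [-3.135, -0.528, 1.371]
contact_force: [-0.3, -0.0, -1.7]
width: 0.282
finger_force: 38.8
turn [ 0.101 -0.009 -0.197] shift [ 1.174 -0.883  1.253] | pos [ 0.5757 -0.2966  0.2747] yaw 78.6 w 24.8 F [-0.3 -0.  -1.7] t 31.2
```

```bash
python3 -m handwheel '[[[0,0,0],[0.1,-0.009,-0.197]],[[0.147,-0.11,0.156],[0,0,0]],[[0.147,-0.11,0.156],[0,0,0]],[[0.147,-0.11,0.156],[0,0,0]],[[0.147,-0.11,0.156],[0,0,0]],[[0.147,-0.11,0.156],[0,0,0]],[[0.147,-0.11,0.156],[0,0,0]],[[0.147,-0.11,0.156],[0,0,0]],[[0.147,-0.11,0.156],[0,0,0]],[[0,0,0],[0,0,0]]]';python3 -m handwheel '[[[0,0,0],[0,0,0]]]';  python3 plan.py .4634 -.0404 .046 85.4 180 -30;python3 -c "
from h import *
s=r.capture('side');crop('side',s,220,150,200,200,'s4',3)"
```

```text
t: 32.2
tool_pos: [0.46, -0.0334, 0.2019]
orientation: [3.141, -0.519, 1.501]
contact_force: [0.4, 0.2, -0.6]
width: 0.278
finger_force: 38.8
t: 32.3
tool_pos: [0.4642, -0.0376, 0.203]
orientation: [3.134, -0.516, 1.502]
contact_force: [0.1, -0.1, -0.6]
width: 0.281
finger_force: 38.8
turn [0.003 0.015 0.019] shift [-0.54  -0.004  0.897] | pos [ 0.4642 -0.0376  0.203 ] yaw 86.1 w 24.8 F [ 0.1 -0.1 -0.6] t 32.3
```

View pics/s4.png

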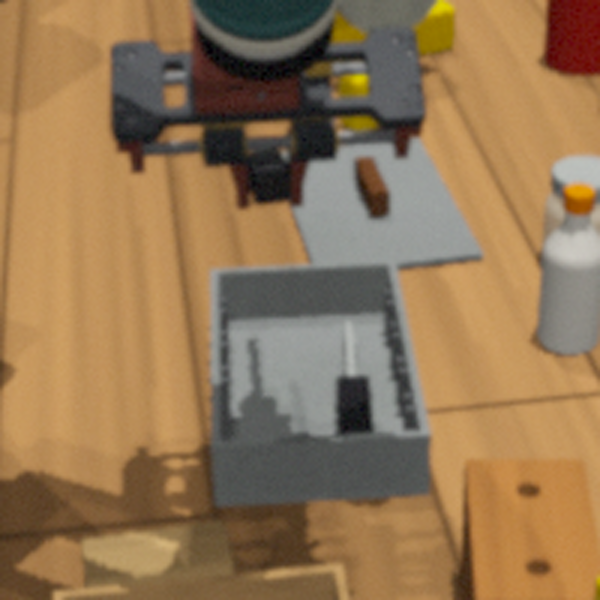

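Driver1's handle is at crop (270,180), over the free left half of the case. I'll lower it, release, and retreat.

```bash
python3 -m handwheel '[[[-0.09,0,0.15],[0,0.015,0.019]],[[-0.09,0,0.15],[0,0,0]],[[-0.09,0,0.15],[0,0,0]],[[-0.09,0,0.15],[0,0,0]],[[-0.09,0,0.14],[0,0,0]],[[-0.045,0,0.08],[0,0,0]],[[-0.045,0,0.07],[0,0,0]],[[0,0,0],[0,0,0]],[[0,0,0],[0,0,0]]]';  python3 -m handwheel '[[[0,0,0],[0,0,0]],[[0,0,0],[0,0,0]],[[0,0,0],[0,0,0]],[[0,0,0],[0,0,0]],[[0,0,-0.15],[0,0,0]],[[0,0,-0.2],[0,0,0]],[[0,0,-0.3],[0,0,0]],[[0,0,-0.3],[0,0,0]],[[0,0,-0.3],[0,0,0]],[[0,0,0],[0,0,0]]]' 0.27; python3 plan.py .606 .12 .25 0 180 0;python3 -c "
from h import *
s=r.capture('side');np.save('side2.npy',s);crop('side',s,220,180,220,220,'s5',2.7)"
```

```text
t: 33.25
tool_pos: [0.466, -0.0425, 0.0476]
orientation: [3.138, -0.525, 1.489]
contact_force: [-0.7, -1.0, -0.7]
width: 0.278
finger_force: 38.8
t: 34.25
tool_pos: [0.46, -0.1403, 0.2137]
orientation: [3.129, -0.519, 1.491]
contact_force: [0.6, 0.0, 0.9]
width: 0.367
finger_force: 0.0
turn [-0.719 -0.815  2.773] shift [ 0.973 -1.735 -0.242] | pos [ 0.46   -0.1403  0.2137] yaw 85.4 w 32.3 F [0.6 0.  0.9] t 34.2
```

View pics/s5.png

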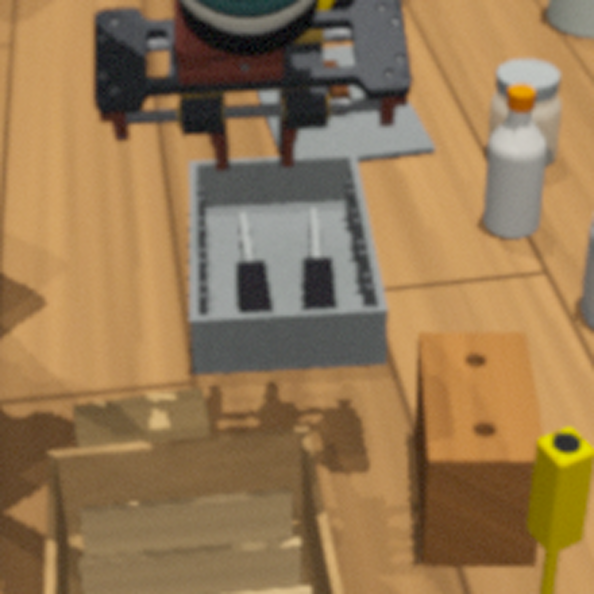

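Both drivers lie flat at crop (255,287) and (318,283). Next I'll level the tool and measure lid and case by mask.

```bash
python3 -m handwheel '[[[0,0,-0.1],[0,-0.25,0]],[[0,0,-0.1],[0,-0.25,0]],[[0,0,-0.1],[0,-0.25,0]],[[0,0,-0.1],[0,-0.25,0]],[[0,0,0],[0,0,0]]]' 0.2
cat > lid.py <<'E'
from m import *
def meas(im,seed,z,name):
    hsv=cv2.cvtColor(im,cv2.COLOR_RGB2HSV); m=((hsv[...,1]<45)&(hsv[...,2]>85)).astype(np.uint8)
    m=cv2.morphologyEx(m,cv2.MORPH_OPEN,np.ones((3,3),np.uint8))
    cs=[c for c in cv2.findContours(m,0,2)[0] if cv2.pointPolygonTest(cv2.convexHull(c),seed,False)>0]
    c=max(cs,key=cv2.contourArea); P=plane("top",cv2.convexHull(c)[:,0],z)
    # expand half a pixel outline is ignored (symmetric)
    rect(P,name,0,0); return c
E
python3 - <<'E'
from lid import *
meas(np.load("top1.npy"),(320,240),.05,"case t1")
meas(np.load("top0.npy"),(320,240),.05,"case t0")
meas(np.load("top1.npy"),(237,190),.008,"lid t1")
im=r.capture("top"); meas(im,(237,190),.008,"lid now")
cv2.imwrite("pics/t4.png",cv2.resize(im[160:320,180:380,::-1],None,fx=4,fy=4,interpolation=cv2.INTER_CUBIC))
hsv=cv2.cvtColor(im,cv2.COLOR_RGB2HSV)
h=((hsv[...,2]<110)&(hsv[...,1]>80)).astype(np.uint8); h[:,:205]=0;h[:,268:]=0;h[:182]=0;h[225:]=0
c=max(cv2.findContours(h,0,2)[0],key=cv2.contourArea); rect(plane("top",c[:,0],.034),"grip",0,0)
E
```

```text
t: 34.8
tool_pos: [0.4558, -0.152, 0.2665]
orientation: [3.137, 0.0, 1.493]
contact_force: [0.2, -0.2, 0.7]
width: 0.4
finger_force: 0.0
case t1 [485.    0.6] [216.4 127.4] long axis deg 85.36 mean [481.3  10.7  50. ]
case t0 [482.9 -20.9] [ 80.  126.5] long axis deg 175.71 mean [490.6 -15.8  50. ]
lid t1 [606.8 252.4] [140.6 216.8] long axis deg 92.16 mean [616.9 237.5   8. ]
lid now [584.8 275.8] [139.7 219. ] long axis deg 91.67 mean [593.2 260.7   8. ]
grip [581.9 275.4] [18.  67.9] long axis deg 91.6 mean [579.4 281.4  34. ]
```

View pics/t4.png

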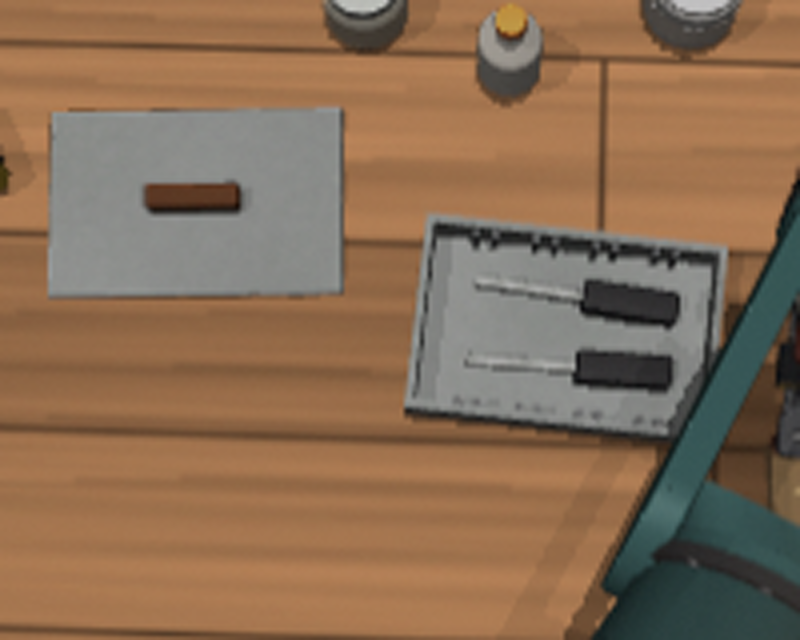

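The lid has been knocked to about (.585,.276), yaw about 1.7°. I'll get the case rim corners again from two more pictures and then grasp the lid.

```bash
python3 - <<'E'
from m import *
f=lambda L,s,o:(np.array(L,float)+.5)/s-.5+np.array(o)
P=plane("top",f([(278,141),(472,158),(459,286),(263,268)],2.6,(180,160)),.05); rect(P,"case t3",0,0)
Q=plane("top",f([(430,216),(727,247),(405,408)],4,(180,160)),.05); c=(Q[1]+Q[2])/2; d=Q[1]-Q[0]; print("t4",c,np.degrees(np.arctan2(d[1],d[0])),np.linalg.norm(d),np.linalg.norm(Q[2]-Q[0]))
# top (far) rim edge: brightness profile across edges along case x axis, from clear frame
im=cv2.cvtColor(np.load("top1.npy"),cv2.COLOR_RGB2HSV)[...,1].astype(np.float32)
a=np.radians(-4.6);ex=np.array([np.cos(a),np.sin(a),0]);ey=np.array([-np.sin(a),np.cos(a),0]);c0=np.array([.4915,-.002,.05])
def edge(fix,mov,sgn,half,rng):
    out=[]
    for t in rng:
        s=np.arange(-.012,.012,.0005); X=c0+fix*t+np.outer(sgn*(half+s),mov); uv=proj("top",X).astype(np.float32)
        v=cv2.remap(im,uv[:,0],uv[:,1],cv2.INTER_LINEAR).ravel(); g=np.gradient(cv2.GaussianBlur(v,(1,5),0).ravel())
        out.append(1000*s[np.argmax(g[3:-3])+3])
    return np.round(np.median(out),1),np.round(np.polyfit(rng,out,1)[0]/1000,4),np.round(np.std(out),1)
R=np.linspace(-.09,.09,25)
print("+x",edge(ey,ex,1,.071,R),"-x",edge(ey,ex,-1,.071,R),"+y",edge(ex,ey,1,.11,R*.6),"-y",edge(ex,ey,-1,.11,R*.6))
E
python3 plan.py .5848 .2758 .15 91.7
```

```text
case t3 [491.2  -1.2] [219.8 144.3] long axis deg 86.31 mean [490.9  -1.   50. ]
t4 [ 0.49152785 -0.00142428  0.05      ] -94.33624720010047 0.21637080964844368 0.1409049009176026
+x (np.float64(0.5), np.float64(0.0002), np.float64(0.6)) -x (np.float64(3.0), np.float64(-0.0055), np.float64(0.8)) +y (np.float64(0.5), np.float64(0.0003), np.float64(0.7)) -y (np.float64(-1.0), np.float64(0.0022), np.float64(0.7))
turn [ 0.004 -0.007 -0.206] shift [2.828 0.947 0.768] | pos [ 0.4554 -0.1524  0.2653] yaw 85.5 w 34.9 F [-0.1  0.6 -0.7] t 34.9
```

```bash
python3 -m handwheel '[[[0,0,0],[0,0,-0.206]],[[0.29,0.097,0],[0,0,0]],[[0.29,0.097,0],[0,0,0]],[[0.29,0.097,0],[0,0,0]],[[0.29,0.097,0],[0,0,0]],[[0.29,0.097,0],[0,0,0]],[[0.29,0.097,0.1],[0,0,0]],[[0.29,0.097,0.1],[0,0,0]],[[0.29,0.097,0.1],[0,0,0]],[[0.29,0.097,0.1],[0,0,0]]]' 0.2;python3 -m handwheel '[[[0.2,0.07,0.2],[0,0,0]],[[0,0,0.1],[0,0,0]],[[0,0,0],[0,0,0]],[[0,0,0],[0,0,0]]]'; python3 plan.py .5848 .2758 .026 91.7
```

```text
t: 35.85
tool_pos: [0.5764, 0.2402, 0.203]
orientation: [-3.138, -0.003, 1.594]
contact_force: [-0.1, -1.0, 1.1]
width: 0.398
finger_force: 0.0
t: 36.25
tool_pos: [0.5861, 0.2685, 0.1597]
orientation: [-3.139, -0.001, 1.594]
contact_force: [0.5, -0.9, -0.5]
width: 0.402
finger_force: 0.0
turn [-0.004 -0.003 -0.012] shift [ 0.049 -0.008  0.891] | pos [0.5861 0.2685 0.1597] yaw 91.3 w 35.4 F [ 0.5 -0.9 -0.5] t 36.2
```

```bash
python3 -m handwheel '[[[0.049,-0.008,0.2],[0,0,-0.012]],[[0,0,0.2],[0,0,0]],[[0,0,0.2],[0,0,0]],[[0,0,0.15],[0,0,0]],[[0,0,0.08],[0,0,0]],[[0,0,0.06],[0,0,0]],[[0,0,0],[0,0,0]],[[0,0,0],[0,0,0]]]'; python3 plan.py .5848 .2758 .026 91.7;python3 -m handwheel '[[[0,0,0],[0,0,0]],[[0,0,0],[0,0,0]],[[0,0,0],[0,0,0]],[[0,0,0],[0,0,0]],[[0,0,0],[0,0,0]]]' 1 55; python3 plan.py .5848 .2758 .15 91.7
```

```text
t: 37.05
tool_pos: [0.5868, 0.2775, 0.0293]
orientation: [3.138, -0.002, 1.601]
contact_force: [-0.0, 0.4, 0.1]
width: 0.399
finger_force: 0.0
turn [ 0.008 -0.004  0.001] shift [-0.011 -0.014  0.022] | pos [0.5868 0.2775 0.0293] yaw 91.7 w 35.2 F [-0.   0.4  0.1] t 37.0
t: 37.55
tool_pos: [0.5863, 0.2777, 0.0291]
orientation: [3.138, -0.002, 1.602]
contact_force: [-0.7, -0.9, 5.5]
width: 0.2
finger_force: 55.0
turn [ 0.007 -0.004  0.002] shift [-0.012 -0.01  -0.806] | pos [0.5863 0.2777 0.0291] yaw 91.8 w 17.6 F [-0.7 -0.9  5.5] t 37.5
```

```bash
python3 -m handwheel '[[[0,0,-0.05],[0,0,0]],[[0,0,-0.15],[0,0,0]],[[0,0,-0.2],[0,0,0]],[[0,0,-0.2],[0,0,0]],[[0,0,-0.2],[0,0,0]],[[0,0,0],[0,0,0]],[[0,0,0],[0,0,0]]]'; python3 plan.py .4934 .0005 .15 85.5
```

```text
t: 38.25
tool_pos: [0.5856, 0.2773, 0.1483]
orientation: [3.138, -0.002, 1.602]
contact_force: [-0.4, -0.4, -1.9]
width: 0.2
finger_force: 55.0
turn [ 0.006 -0.004  0.209] shift [-1.888 -0.468 -0.011] | pos [0.5856 0.2773 0.1483] yaw 91.8 w 17.6 F [-0.4 -0.4 -1.9] t 38.2
```

```bash
python3 -m handwheel '[[[0,0,0],[0.006,-0.004,0.209]],[[-0.21,-0.052,0],[0,0,0]],[[-0.21,-0.052,0],[0,0,0]],[[-0.21,-0.052,0],[0,0,0]],[[-0.21,-0.052,0],[0,0,0]],[[-0.21,-0.052,0],[0,0,0]],[[-0.21,-0.052,0],[0,0,0]],[[-0.21,-0.052,0],[0,0,0]],[[-0.21,-0.052,0],[0,0,0]],[[-0.21,-0.052,0],[0,0,0]]]'; python3 -m handwheel '[[[0,0,0],[0,0,0]],[[0,0,0],[0,0,0]],[[0,0,0],[0,0,0]]]'; python3 plan.py .4934 .0005 .085 85.5
```

```text
t: 39.25
tool_pos: [0.4911, -0.0007, 0.1465]
orientation: [-3.137, 0.0, 1.492]
contact_force: [1.0, -0.5, -2.0]
width: 0.202
finger_force: 55.0
t: 39.55
tool_pos: [0.4929, 0.0008, 0.1475]
orientation: [-3.139, -0.0, 1.492]
contact_force: [-0.8, 0.8, -3.5]
width: 0.203
finger_force: 55.0
turn [-0.004 -0.    -0.   ] shift [-0.002  0.003  0.417] | pos [0.4929 0.0008 0.1475] yaw 85.5 w 17.9 F [-0.8  0.8 -3.5] t 39.5
```

```bash
python3 -m handwheel '[[[-0.002,0.003,0.15],[0,0,0]],[[0,0,0.15],[0,0,0]],[[0,0,0.07],[0,0,0]],[[0,0,0.03],[0,0,0]],[[0,0,0],[0,0,0]],[[0,0,0],[0,0,0]]]'; python3 -m handwheel '[[[0,0,0.02],[0,0,0]],[[0,0,0.01],[0,0,0]],[[0,0,0.01],[0,0,0]],[[0,0,0],[0,0,0]],[[0,0,0],[0,0,0]]]';python3 plan.py .4934 .0005 .079 85.5
```

```text
t: 40.15
tool_pos: [0.4944, 0.0, 0.0889]
orientation: [3.141, 0.0, 1.492]
contact_force: [-0.0, 0.6, -2.2]
width: 0.2
finger_force: 55.0
t: 40.65
tool_pos: [0.4937, -0.0002, 0.0825]
orientation: [-3.141, 0.0, 1.492]
contact_force: [-0.6, 0.2, -2.6]
width: 0.202
finger_force: 55.0
turn [-0.001  0.001 -0.001] shift [ 0.005 -0.003  0.023] | pos [ 4.937e-01 -2.000e-04  8.250e-02] yaw 85.5 w 17.8 F [-0.6  0.2 -2.6] t 40.6
```

Lower the last 3–4 mm in small steps.

```bash
python3 -m handwheel '[[[0.003,-0.002,0.012],[0,0,0]],[[0,0,0.01],[0,0,0]],[[0,0,0],[0,0,0]],[[0,0,0],[0,0,0]]]';python3 plan.py .4934 .0005 .079 85.5
```

```text
t: 41.05
tool_pos: [0.4935, 0.0003, 0.0791]
orientation: [-3.141, 0.0, 1.492]
contact_force: [-1.0, 0.3, -0.5]
width: 0.198
finger_force: 55.0
turn [-0.001  0.001 -0.   ] shift [ 0.001 -0.001  0.001] | pos [4.935e-01 3.000e-04 7.910e-02] yaw 85.5 w 17.5 F [-1.   0.3 -0.5] t 41.0
```

```bash
python3 -m handwheel '[[[0,0,0],[0,0,0]],[[0,0,0],[0,0,0]],[[0,0,0],[0,0,0]],[[0,0,-0.1],[0,0,0]],[[0,0,-0.2],[0,0,0]],[[0,0,-0.3],[0,0,0]],[[0,0,-0.3],[0,0,0]],[[-0.3,0,-0.1],[0,0,0]],[[-0.3,0,0],[0,0,0]],[[-0.3,0,0],[0,0,0]]]' 0.2; python3 -m handwheel '[[[-0.3,0,0],[0,0,0]],[[-0.3,0,0],[0,0,0]],[[-0.3,0,0],[0,0,0]],[[-0.3,0,0],[0,0,0]],[[-0.1,-0.3,0],[0,0,0]],[[0,0,0],[0,0,0]],[[0,0,0],[0,0,0]]]'
python3 - <<'E'
from lid import *
im=r.capture("top"); np.save("top3.npy",im)
meas(im,(300,235),.058,"lid on case")
hsv=cv2.cvtColor(im,cv2.COLOR_RGB2HSV)
p=proj("top",[[.492,-.0013,.084]])[0]
h=((hsv[...,2]<110)&(hsv[...,1]>80)).astype(np.uint8); k=np.zeros_like(h); x,y=map(int,p); k[y-14:y+14,x-22:x+22]=1
c=max(cv2.findContours(h*k,0,2)[0],key=cv2.contourArea); rect(plane("top",c[:,0],.084),"grip",0,0)
a=im[150:360,220:480,::-1]; s=r.capture("side")[190:470,200:460,::-1]
cv2.imwrite("pics/last.png",np.hstack([cv2.resize(a,(400,323)),cv2.resize(s,(300,323))]))
print(r.sense()["tool_pos"])
E
```

```text
t: 42.05
tool_pos: [0.4834, -0.1356, 0.2305]
orientation: [3.14, 0.001, 1.494]
contact_force: [-0.8, 0.1, -0.4]
width: 0.397
finger_force: 0.0
t: 42.75
tool_pos: [0.422, -0.3253, 0.2292]
orientation: [-3.141, -0.0, 1.49]
contact_force: [0.2, 0.6, -0.1]
width: 0.399
finger_force: 0.0
lid on case [491.8  -0.9] [218.6 140.5] long axis deg 85.79 mean [495.8   3.   58. ]
grip [491.2  -1.2] [68.2 17.3] long axis deg 85.89 mean [491.6  -3.5  84. ]
[ 0.42336208 -0.32474368  0.22945028]
```

View pics/last.png

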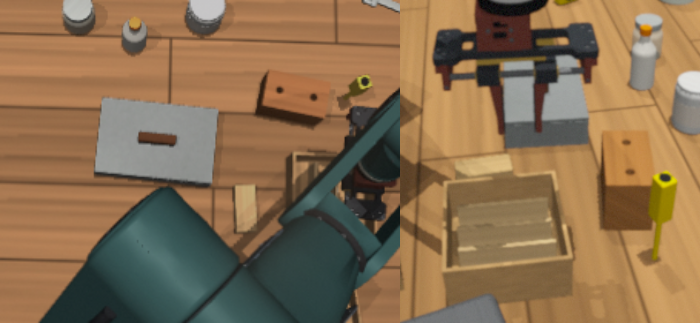

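The lid reads within 1 mm and 0.4° of the case. The panels stand in the bin at (505,225), and the tool is clear. Handing in.

```bash
python3 -c "
from rig import r
print(r.close_job())"
```

```text
the job is handed in; nothing more can be done
None
```

The job is handed in but no verdict came back: all three panels are in the 160 mm bin, both black screwdrivers lay flat in the case before it was covered, and the lid measures within 1 mm and 0.4° of the case rim.

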